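# Clear away the glue timers: working one on the hook, broken one for repair

### The job

Clear the two countdown timers off the workshop bench. Hang the one with the green inspection tag by its eye on the free hook of the bench rack, under the shelf, with its dial facing outward (away from the hook rail), and stand the one with the red tag upright in the blue repair tray. Leave the timer that already hangs on the rack and everything else where they are.

Things in the scene. Friction and masses are not known exactly. Their poses are not given: they have to be found in the camera images.
- green_timer (a point): Working timer, green-tagged: grey box 32 mm deep (x), 56 wide (y), 80 high, 130 to 210 g; white 46 mm dial with minute marks and a knob 7 mm proud on its -x side; green tag folded over its top and down its back. Stands on the bench at any yaw, so the dial may point anywhere. Grip it across the 56 mm, near its top. Point: centre of the box, 40 mm above the underside; -x out of the dial, z up.
- green_eye (a point): Hanging eye of the green-tagged timer: black upright loop on the middle of its top, 32 mm wide, 8 mm thick, its top 107 mm above the timer's underside; opening 22 mm wide and 22 mm high (80 to 102 mm above the underside). Point: centre of the opening, 51 mm straight above the box centre; axes as the timer's.
- red_timer (a point): Broken timer, red-tagged: same model, grey box 32 mm deep (x), 56 wide (y), 80 high, with the same eye on top (107 mm high in all); red tag over its top and down its back. Stands on the bench at any yaw. Point: centre of the box, 40 mm above the underside; -x out of the dial, z up.
- hung_timer (a point): Third timer of the same model, green-tagged, already hanging dial outward on the rack's other hook (the left one seen from the robot, 130 mm beside the free one). Point: centre of its box. Leave it hanging.
- rack: Bench rack, fixed; front (-x) looks roughly at the robot. Wooden foot 160 x 300 mm, 12 high; two posts 25 mm square at y = -137 and +137 mm (front at x = +17 mm); hook rail, a flat bar 40 mm high with its front face at x = +9.5 mm, between 215 and 255 mm up; two hooks to -x; shelf above. Origin: on the bench, midway between the hooks; y along the rail, to the left seen from the robot; z up.
- shelf_edge (a point): Middle of the lower front edge of the rack's wooden shelf, 287 mm above the bench; the shelf is 12 mm thick, 320 mm long along y and goes back from here to +x, with tins and a box on it. It overhangs the hook rail by 19 mm, so a gripper pointing straight down does not fit over the hooks: lean it about 40 degrees, its wrist towards the front. Axes as the rack's.
- hook_root (a point): Free hook (the right one seen from the robot): centre line of its bar where it meets the rail, 230 mm above the bench, at x = +9.5, y = -65 mm of the rack. A yellow-coated bar 7 mm thick that runs level for 43 mm to -x, then turns up at 45 degrees to its tip. Axes as the rack's.
- hook_tip (a point): Free hook's upturned tip, on the bar's centre line: 50 mm in front of the root (to -x) and 7 mm higher; the rounded end reaches 3.5 mm farther. Axes as the rack's.
- tray_in (a point): Blue shallow repair tray, fixed: 170 mm (x) by 220 mm (y) outside, walls 4 mm thick and 40 mm high, floor 4 mm thick. Point: centre of its inner floor; z up. A screwdriver lies in it along x near the -y wall (about y = -75 mm); the rest is free.
- driver_mid (a point): Orange-handled screwdriver, 140 mm long, lying in the repair tray along its x. Leave it where it is.
- jar_mid (a point): Glass jar (76 mm across, 95 mm high) full of wooden sticks that reach 205 mm, behind the timers; the point is on its axis, 50 mm up. Leave it where it is.
- tape_mid (a point): Roll of blue tape, 90 mm across, 25 mm high, lying flat; its centre. Leave it where it is.
- pliers_mid (a point): Pliers with red grips, about 155 mm long and 14 mm high, lying flat; near their middle. Leave it where it is.
- block_mid (a point): Wooden offcut 90 x 45 x 30 mm, lying flat; its centre. Leave it where it is.

How it is judged (in metres and radians):
At the end, for the whole second after the job is handed in: Green-tagged timer hangs at rest by its eye on the free hook, dial outward within 20 degrees, within 15 degrees of upright; red-tagged timer stands at rest, upright within 8 degrees, on the tray floor, its centre within 65 mm (x) and 90 mm (y) of the tray centre; the third timer still hangs (x of hook_root in the frame of green_eye above 0.006 m and x of hook_tip in the frame of green_eye below -0.006 m and y of hook_root in the frame of green_eye between -0.022 and 0.022 m and z of hook_root in the frame of green_eye between -0.006 and 0.02 m and angle between the x axis of green_timer and the x axis of rack, either way round below 0.35 rad and angle between green_timer's own z axis and vertical below 0.26 rad and height (world z) of green_eye above 0.205 m and linear speed of each of green, red below 0.03 m/s and angular speed of green below 0.4 rad/s and x of red_timer in the frame of tray_in between -0.065 and 0.065 m and y of red_timer in the frame of tray_in between -0.09 and 0.09 m and z of red_timer in the frame of tray_in below 0.048 m and angle between red_timer's own z axis and vertical below 0.14 rad and height (world z) of hung_timer above 0.155 m); the robot touches nothing.
It fails at once if the timer already hanging is knocked off or pushed more than 40 mm (distance of hung_timer from where it was at the start of the episode above 0.04 m).
It fails at once if another thing on the bench or in the tray is moved more than 40 mm (distance of any of driver_mid, jar_mid, tape_mid, pliers_mid, block_mid from where it was at the start of the episode above 0.04 m).
It also fails if it takes over 64 s, if anything falls off the work surface, if the arm or the gripper's body presses on something with over 40 N, if the wrist force passes 120 N, or if a joint passes its speed limit or range.

### The arm

A 6-joint arm with a two-finger parallel gripper is mounted at the origin on the work surface. World frame = base frame: x ahead of the robot, y to its left, z up, the work surface at z = 0. Lengths are in m, angles in degrees, forces in N, time in s.
With the tool pointing down it reaches from about 0.35 to 0.975 m from the base axis. Payload 7.1 kg.
Tool frame: the origin (TCP) lies at the very end of the fingers, on their centre line; the grasp point (between the pads) lies 19 mm behind it (env.grip_point_offset is the distance from the TCP to the grasp point, in m); z points along the fingers, y is the line along which they close (so a half turn about z gives the same grasp; the last joint's range is limited). The gripper opens to 88 mm and grips with 3 to 60 N. Pads are 20 mm wide; open, the fingers measure 115 mm over their backs; the gripper's body (75 mm by 178 mm) begins 61 mm behind the grasp point.
Start: joints at [71.161, 24.242, 93.386, -0, 62.372, -1.089], TCP at [0.191, 0.595, 0.193] pointing down, gripper open.
Joint ranges: [-172.04, 172.04], [-51.8, 120.97], [4.93, 147.93], [-75.15, 255.16], [6.16, 154.13], [-145.62, 145.62]. Speed limits (degrees/s): [136.94, 136.94, 172.46, 180, 180, 180].

### API

Orientations are given as [roll, pitch, yaw] about the fixed x, y, z axes, in that order (R = Rz(yaw) Ry(pitch) Rx(roll)).
In Python, from cell import env gives the robot as it stands.
- The arm moves only by the shell command python3 -m jog 'ROWS' [FORCE]. ROWS is JSON, a list of rows, each a list of 3 entries, a list of its own where there are three numbers: the turn, a rotation vector about the world's x, y, z in degrees, then the shift along the world's x, y, z in mm, then the gripper's target within -1 to 1 (fully open at 1, half-way at 0, shut at -1). A call has 1 to 5 rows; each row shifts and turns the commanded pose from where the row before left it; what a row does not reach is not made up. A row lasts 1/12 s, in which the tool goes at most 41.7 mm and 7.16 degrees, less where a joint would pass 70% of its speed; a pose out of reach is approached as far as the arm can. A call with a gripper value outside its range is refused whole. The fingers move at their own pace and stop on an object; FORCE is the grip in N (left out, the last holds). Time passes only in rows, so rows that do not move let the fingers close. It gives the time, the measured TCP pose, the force, the opening and the grip force at its end, in the units of the state.
- env.observe(): the state, without advancing time (a new reading comes with each control period).
- env.snapshot(name): name is "side" or "top"; returns a dict with "image" (400x640x3 uint8, blue, green, red), "range_z" (400x640 float32, m along the optical axis (not along the pixel's ray), 0 where there is no reading), "camera_matrix" (3x3 intrinsics, pixels), "k1" (the pictures are not rectified: a ray, as slopes to the right and down, at radius r is drawn at 1 + k1 r^2 times it, then the intrinsics apply), "xyz" and "attitude" of the camera in the world. Camera axes: x right, y up, looking along -z (the intrinsics and any distortion apply to the point x, -y, -z); pixel columns grow to the right and rows downward; lengths in m; the calibration is good to about 2 mm. A picture is of the moment at which its call begins.
- env.hand_in(): hands the job in; it is judged then, once.
The state is a dict: "time_s": time; "q": joint angles; "dq": joint speeds; "joint_efforts": joint torques, N m; "tool_pos": TCP position; "orientation": TCP orientation; "wrist_force": force on the tool from outside, world axes, zero at the start; "torque": the same for the moment, N m; "opening": finger opening in m; "gripper_force": force on a finger pad.
Only numpy, scipy, OpenCV 4.12 (cv2) and the standard library are available. Lean on these libraries where they do the work, as an engineer would, in place of code of your own. Each camera call takes 0.05 s, during which the arm holds its last target. There are 200 camera calls.

## Working session

There is one attempt and no reset: what is moved stays moved. The work goes in short steps, Python scripts to look and compute and a shell command to move; the robot and the scene stay as the last step left them, time stands still between calls to the robot, and variables do not carry over. Pictures are saved under pics/ and viewed, at most 10 in all, crops included, and the job is handed in when it is done.

```bash
ls; mkdir -p pics; cat > h.py <<'E'
import numpy as np,cv2,pickle
from cell import env
from scipy.spatial.transform import Rotation as R
def snap(n,save=None):
    s=env.snapshot(n)
    if save: cv2.imwrite('pics/%s.png'%save,s['image'])
    return s
def cam(s):
    a=np.array(s['attitude'],float)
    return (a if a.shape==(3,3) else R.from_euler('xyz',a,degrees=True).as_matrix()),np.array(s['xyz'])
def rays(s,uv):
    K=np.array(s['camera_matrix']);uv=np.atleast_2d(uv).astype(float)
    d=(uv-K[:2,2])/[K[0,0],K[1,1]];p=d.copy()
    for _ in range(20): p=d/(1+s['k1']*(p**2).sum(1,keepdims=True))
    return np.c_[p[:,0],-p[:,1],-np.ones(len(p))]
def cloud(s):
    h,w=s['range_z'].shape;v,u=np.mgrid[:h,:w]
    r=rays(s,np.c_[u.ravel(),v.ravel()]);A,t=cam(s)
    return ((r*s['range_z'].reshape(-1,1))@A.T+t).reshape(h,w,3)
def plane(s,uv,z):
    A,t=cam(s);d=rays(s,uv)@A.T
    return t+d*((z-t[2])/d[:,2])[:,None]
E
python3 - <<'E'
from h import *
for n in('top','side'):
    s=snap(n,n+'0');print(n,s['xyz'],s['attitude'],s['camera_matrix'],s['k1'])
    P=cloud(s);np.savez('/tmp/%s.npz'%n,P=P,im=s['image'],rz=s['range_z'])
print(env.observe())
E
```

```text
pics
top [ 0.45259313 -0.05182862  1.32391037] [  3.64771723   0.98346018 -89.60472438] [[411.73173391   0.         316.23626507]
 [  0.         411.73173391 204.57129306]
 [  0.           0.           1.        ]] 0.021765513094958444
side [ 0.11446809 -0.55910311  0.69054207] [ 52.34088876   0.50339812 -42.05547115] [[375.17153229   0.         320.89679413]
 [  0.         375.17153229 193.4022003 ]
 [  0.           0.           1.        ]] -0.043080331962011234
{'time_s': 0.1, 'q': array([ 7.11636568e+01,  2.42790327e+01,  9.34250629e+01, -9.05457707e-04,
        6.23721405e+01, -1.08995194e+00]), 'dq': array([ 0.08458927, -0.24776509, -0.01175881,  0.04858118, -0.16537366,
       -0.05726518]), 'joint_efforts': array([-7.42397278e-04, -5.45613885e+01, -2.74325806e+01,  6.44512614e-02,
        1.88557827e-02, -5.80627147e-05]), 'tool_pos': array([0.19032821, 0.59476782, 0.19220422]), 'orientation': array([-1.79923763e+02, -6.48658056e-04,  1.62254029e+02]), 'wrist_force': array([-0.67444438,  0.84021954,  0.34770989]), 'torque': array([ 0.0127705 , -0.01990517,  0.0127884 ]), 'gripper_force': 0.0, 'opening': 0.08769026101951428}
```

View pics/top0.png

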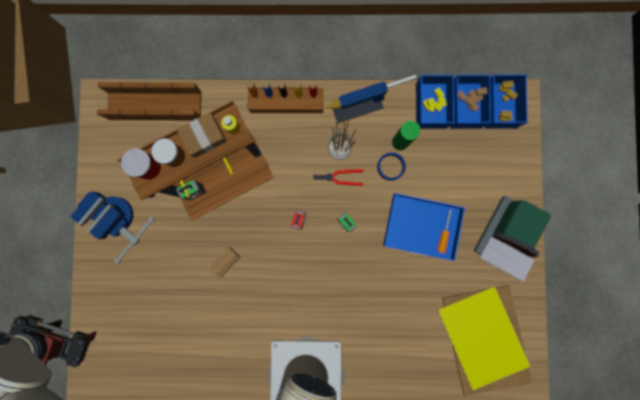

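View pics/side0.png

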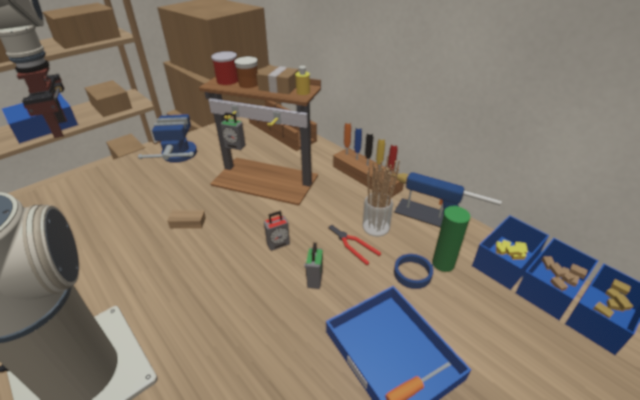

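The top view shows the green timer at (347,222), red at (298,219), tray at (424,227), and the free hook at about (229,165). In the side view red's dial faces the camera, while green shows a narrow side at (314,268) and the free hook is at (273,121).

```bash
python3 - <<'E'
from h import *
D={n:np.load('/tmp/%s.npz'%n) for n in('top','side')}
def near(n,c,r,z0,z1):
    P=D[n]['P'];m=(np.hypot(P[...,0]-c[0],P[...,1]-c[1])<r)&(P[...,2]>z0)&(P[...,2]<z1)&(D[n]['rz']>0)
    return m
T=D['top'];
for nm,uv in(('green',(347,222)),('red',(298,219)),('hook',(229,165)),('tray',(424,227)),('foot',(235,190))):
    print(nm,T['P'][uv[1],uv[0]])
for nm,uv in(('green',(347,222)),('red',(298,219))):
    c=T['P'][uv[1],uv[0]]
    for n in D:
        m=near(n,c,.06,.012,.12);p=D[n]['P'][m];hsv=cv2.cvtColor(D[n]['im'],cv2.COLOR_BGR2HSV)[m]
        h,sat,v=hsv.T.astype(int)
        tag=(sat>110)&(((h>45)&(h<85)) if nm=='green' else ((h<8)|(h>172)))
        wh=(sat<50)&(v>130)
        print(nm,n,'N',len(p),'z',np.percentile(p[:,2],[2,50,98]).round(3),'rect all',[np.round(x,3) for x in cv2.minAreaRect((p[:,:2]*1000).astype(np.float32))])
        t=p[(p[:,2]>.07)&(p[:,2]<.088)]
        print('  top rect',cv2.minAreaRect((t[:,:2]*1000).astype(np.float32)))
        print('  tag',tag.sum(),p[tag].mean(0).round(3) if tag.any() else '', 'lowtag',p[tag&(p[:,2]<.065)].mean(0).round(3) if (tag&(p[:,2]<.065)).any() else '','white',wh.sum(),p[wh].mean(0).round(3) if wh.any() else '')
        e=p[p[:,2]>.092];print('  eye',len(e),e.mean(0).round(3) if len(e) else '')
# yellow hook
for n in D:
    hsv=cv2.cvtColor(D[n]['im'],cv2.COLOR_BGR2HSV);P=D[n]['P']
    m=(cv2.inRange(hsv,(20,110,90),(36,255,255))>0)&(P[...,2]>.18)&(P[...,2]<.27)&(P[...,0]>.4)
    k,lab,st,ce=cv2.connectedComponentsWithStats(m.astype(np.uint8))
    for i in range(1,k):
        q=P[lab==i]; 
        if st[i,4]>3: print('yellow',n,st[i],ce[i].round(1),np.median(q,0).round(3),q[q[:,0].argmin()].round(3),q[q[:,0].argmax()].round(3))
# tray
P=T['P'];hsv=cv2.cvtColor(T['im'],cv2.COLOR_BGR2HSV)
m=(cv2.inRange(hsv,(100,120,60),(125,255,255))>0);m[:,:380]=0;m[:,470:]=0;m[:190]=0
q=P[m&(P[...,2]>.03)&(P[...,2]<.055)]
print('tray',cv2.minAreaRect((q[:,:2]*1000).astype(np.float32)))
# shelf top edge, foot
for z0,z1,nm in((.285,.31,'shelf'),(.005,.02,'foot')):
    m=(P[...,2]>z0)&(P[...,2]<z1);m[:,:125]=0;m[:,280:]=0;m[:95]=0;m[225:]=0
    k,lab,st,ce=cv2.connectedComponentsWithStats(m.astype(np.uint8));i=1+st[1:,4].argmax()
    q=P[lab==i];print(nm,len(q),cv2.minAreaRect((q[:,:2]*1000).astype(np.float32)),[x.round(3).tolist() for x in cv2.boxPoints(cv2.minAreaRect((q[:,:2]*1000).astype(np.float32)))])
# rail front from side
for n,s0 in (('top','top0'),('side','side0')):
    im=D[n]['im']
    c=im[130:250,160:390] if n=='top' else im[60:300,180:400]
    D[n+'c']=cv2.resize(c,None,fx=2.4,fy=2.4,interpolation=cv2.INTER_CUBIC)
cv2.imwrite('pics/sidec.png',D['sidec']);cv2.imwrite('pics/topc.png',D['topc'])
E
```

```text
green [ 0.4790062  -0.12140255  0.10901935]
red [0.48698813 0.0232885  0.10623424]
hook [0.62688086 0.20181953 0.23287753]
tray [ 0.46704987 -0.37179169  0.00518163]
foot [0.58156564 0.23260679 0.01048977]
green top N 223 z [0.05  0.08  0.109] rect all [array([ 478.933, -121.804]), array([55.689, 37.994]), np.float64(40.346)]
  top rect ((480.7244873046875, -123.91228485107422), (55.68855285644531, 32.46003723144531), 40.34640121459961)
  tag 114 [ 0.481 -0.123  0.083] lowtag  white 0 
  eye 30 [ 0.481 -0.123  0.107]
green side N 646 z [0.015 0.074 0.107] rect all [array([ 474.619, -122.775]), array([57.615, 39.157]), np.float64(41.048)]
  top rect ((476.9747009277344, -125.16580200195312), (57.13087844848633, 32.211761474609375), 41.285911560058594)
  tag 57 [ 0.48  -0.129  0.08 ] lowtag  white 13 [ 0.466 -0.132  0.075]
  eye 65 [ 0.475 -0.127  0.104]
red top N 221 z [0.05 0.08 0.11] rect all [array([486.372,  22.137]), array([39.531, 55.287]), np.float64(74.471)]
  top rect ((487.1565246582031, 24.96005630493164), (33.67041778564453, 55.28703689575195), 74.4705810546875)
  tag 128 
[... 1007 characters left out ...]
 0.234] [0.602 0.193 0.238] [0.641 0.212 0.232]
tray ((468.1380615234375, -364.6759338378906), (219.9649200439453, 166.8822784423828), 78.52352142333984)
shelf 2789 ((650.4920654296875, 292.175537109375), (110.8236083984375, 321.1220397949219), 27.940099716186523) [[526.3090209960938, 408.0580139160156], [676.77001953125, 124.36699676513672], [774.676025390625, 176.29299926757812], [624.2139892578125, 459.9840087890625]]
foot 3101 ((610.8097534179688, 270.9407958984375), (133.45858764648438, 304.81719970703125), 27.605064392089844) [[481.0539855957031, 375.0790100097656], [622.2990112304688, 104.96099853515625], [740.5650024414062, 166.80299377441406], [599.3200073242188, 436.9200134277344]]
```

View pics/sidec.png

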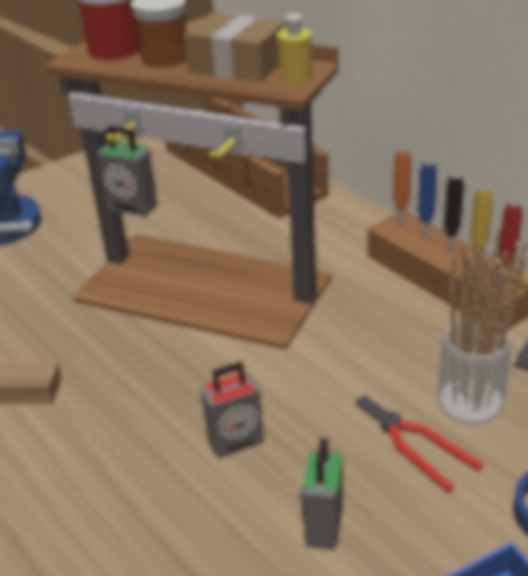

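View pics/topc.png

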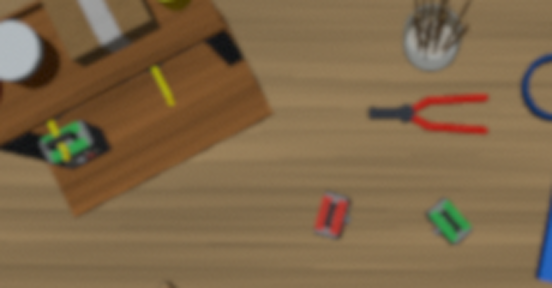

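```bash

python3 -m jog '[[[0,0,-5.5],[18,-36,0],1],[[0,0,-5.5],[18,-36,0],1],[[0,0,-5.5],[18,-36,0],1],[[0,0,-5.5],[18,-36,0],1],[[0,0,-5.5],[18,-36,0],1]]'
python3 -m jog '[[[0,0,-5.5],[18,-36,0],1],[[0,0,-5.5],[18,-36,0],1],[[0,0,-5.5],[18,-36,0],1],[[0,0,-5.5],[18,-36,0],1],[[0,0,-5.5],[18,-36,0],1]]'
python3 -m jog '[[[0,0,-5.5],[18,-36,0],1],[[0,0,-5.5],[18,-36,0],1],[[0,0,-5.5],[18,-36,0],1],[[0,0,-5.5],[18,-36,0],1],[[0,0,-5.5],[18,-36,0],1]]'
python3 -m jog '[[[0,0,-5.5],[20,-30,0],1],[[0,0,0],[0,0,0],1],[[0,0,0],[0,0,0],1]]'
```

```text
time_s: 0.52
tool_pos: [0.2807, 0.4133, 0.1925]
orientation: [-180.0, 0.0, 134.5]
wrist_force: [0.4, -0.3, 0.6]
opening: 0.0882
gripper_force: 0.0
time_s: 0.93
tool_pos: [0.3707, 0.2333, 0.1928]
orientation: [-180.0, 0.0, 107.0]
wrist_force: [1.0, 1.3, -0.2]
opening: 0.0879
gripper_force: 0.0
time_s: 1.35
tool_pos: [0.4608, 0.0532, 0.1928]
orientation: [-180.0, -0.0, 79.5]
wrist_force: [0.8, 0.4, -0.8]
opening: 0.0876
gripper_force: 0.0
time_s: 1.6
tool_pos: [0.4809, 0.0237, 0.1925]
orientation: [-180.0, 0.0, 74.1]
wrist_force: [-0.6, -0.4, -0.4]
opening: 0.0879
gripper_force: 0.0
```

```bash

python3 -m jog '[[[0,0,0],[4,1,-30],1],[[0,0,0],[0,0,-35],1],[[0,0,0],[0,0,-30],1],[[0,0,0],[0,0,-25],1],[[0,0,0],[0,0,-20],1]]'
python3 -m jog '[[[0,0,0],[0,0,-9],1],[[0,0,0],[0,0,0],0],[[0,0,0],[0,0,0],-0.5],[[0,0,0],[0,0,0],-1],[[0,0,0],[0,0,0],-1]]' 25
python3 -m jog '[[[0,0,0],[0,0,0],-1],[[0,0,0],[0,0,0],-1],[[0,0,0],[0,0,0],-1]]'
```

```text
time_s: 2.02
tool_pos: [0.4824, 0.0275, 0.0509]
orientation: [-179.8, 0.0, 74.4]
wrist_force: [-0.8, 0.3, 0.1]
opening: 0.0875
gripper_force: 0.0
time_s: 2.43
tool_pos: [0.4855, 0.0265, 0.0452]
orientation: [179.9, -0.0, 74.3]
wrist_force: [0.4, 0.5, 0.3]
opening: 0.0649
gripper_force: 0.0
time_s: 2.68
tool_pos: [0.4857, 0.0262, 0.045]
orientation: [179.9, -0.0, 74.2]
wrist_force: [0.7, -0.3, 7.9]
opening: 0.0554
gripper_force: 25.0
```

```bash

python3 -m jog '[[[0,0,0],[0,0,15],-1],[[0,0,0],[0,0,30],-1],[[0,0,0],[0,0,35],-1],[[0,0,0],[0,0,35],-1],[[0,0,0],[0,0,30],-1]]'
python3 -m jog '[[[0,0,0],[0,-20,0],-1],[[0,0,0],[-2,-30,0],-1],[[0,0,0],[-2,-35,0],-1],[[0,0,0],[-2,-38,0],-1],[[0,0,0],[-2,-38,0],-1]]'
python3 -m jog '[[[0,0,0],[-2,-38,0],-1],[[0,0,0],[-2,-38,0],-1],[[0,0,0],[-2,-38,0],-1],[[0,0,0],[0,-36,0],-1],[[0,0,0],[0,-30,0],-1]]'
python3 -m jog '[[[0,0,0],[0,-20,0],-1],[[0,0,0],[0,-10,0],-1],[[0,0,0],[0,0,-10],-1],[[0,0,0],[0,0,-25],-1],[[0,0,0],[0,0,-30],-1]]'
python3 -m jog '[[[0,0,0],[0,0,-25],-1],[[0,0,0],[0,0,-15],-1],[[0,0,0],[0,0,-12],-1],[[0,0,0],[0,0,-8],-1],[[0,0,0],[0,0,0],-1]]'
```

```text
time_s: 3.1
tool_pos: [0.4842, 0.0262, 0.1909]
orientation: [180.0, -0.0, 74.2]
wrist_force: [1.0, -0.4, -2.3]
opening: 0.0556
gripper_force: 25.0
time_s: 3.52
tool_pos: [0.4757, -0.136, 0.189]
orientation: [-180.0, -0.0, 74.3]
wrist_force: [1.1, 0.4, -1.9]
opening: 0.0556
gripper_force: 25.0
time_s: 3.93
tool_pos: [0.4696, -0.3171, 0.1888]
orientation: [-180.0, 0.0, 74.2]
wrist_force: [1.0, 0.0, -3.0]
opening: 0.0557
gripper_force: 25.0
time_s: 4.35
tool_pos: [0.4713, -0.3442, 0.1242]
orientation: [179.8, 0.0, 74.3]
wrist_force: [-0.8, 0.2, -2.5]
opening: 0.0558
gripper_force: 25.0
time_s: 4.77
tool_pos: [0.4697, -0.3432, 0.0622]
orientation: [-179.8, -0.1, 74.3]
wrist_force: [-0.9, 1.3, -1.5]
opening: 0.0557
gripper_force: 25.0
```

```bash

python3 -m jog '[[[0,0,0],[0,0,-6],-1],[[0,0,0],[0,0,-4],-1],[[0,0,0],[0,0,-2],-1],[[0,0,0],[0,0,-1],-1],[[0,0,0],[0,0,0],-1]]'
python3 -m jog '[[[0,0,0],[0,0,0],-0.2],[[0,0,0],[0,0,0],0.3],[[0,0,0],[0,0,0],0.7],[[0,0,0],[0,0,0],1],[[0,0,0],[0,0,0],1]]'
python3 -m jog '[[[0,0,0],[0,0,0],1],[[0,0,0],[0,0,10],1],[[0,0,0],[0,0,25],1],[[0,0,0],[0,0,35],1],[[0,0,0],[0,0,35],1]]'
python3 -m jog '[[[0,0,0],[0,0,35],1],[[0,0,0],[0,0,30],1],[[0,0,0],[0,0,0],1]]'
python3 - <<'E'
from h import *
s=snap('top','top1');P=cloud(s);hsv=cv2.cvtColor(s['image'],cv2.COLOR_BGR2HSV)
m=(np.hypot(P[...,0]-.47,P[...,1]+.345)<.06)&(P[...,2]>.07)&(P[...,2]<.12)
print('red',m.sum(),P[m].mean(0) if m.any() else '')
s=snap('side','side1');P=cloud(s)
for c in((.479,-.1245),(.47,-.345)):
    m=(np.hypot(P[...,0]-c[0],P[...,1]-c[1])<.06)&(P[...,2]>.076)&(P[...,2]<.15)
    p=P[m];print(p[p[:,2]>.1].mean(0),p[:,2].max())
cv2.imwrite('pics/side1c.png',cv2.resize(s['image'][180:400,230:480],None,fx=2.5,fy=2.5,interpolation=cv2.INTER_CUBIC))
E
```

```text
time_s: 5.18
tool_pos: [0.4706, -0.3449, 0.0511]
orientation: [180.0, 0.0, 74.2]
wrist_force: [-0.4, -0.1, -1.9]
opening: 0.0557
gripper_force: 25.0
time_s: 5.6
tool_pos: [0.4707, -0.3449, 0.0512]
orientation: [180.0, 0.0, 74.2]
wrist_force: [0.8, 0.7, -0.1]
opening: 0.0734
gripper_force: 0.0
time_s: 6.02
tool_pos: [0.4698, -0.3442, 0.157]
orientation: [-179.9, -0.0, 74.3]
wrist_force: [1.0, -1.0, -0.0]
opening: 0.0881
gripper_force: 0.0
time_s: 6.27
tool_pos: [0.4735, -0.3471, 0.2284]
orientation: [179.4, 0.2, 74.2]
wrist_force: [1.4, -1.5, -0.4]
opening: 0.088
gripper_force: 0.0
red 217 [ 0.4725941  -0.34227955  0.08756377]
[ 0.47636338 -0.12566044  0.10623088] 0.10909873236521239
[ 0.4690787  -0.34653981  0.10932975] 0.11423845777735198
```

View pics/side1c.png

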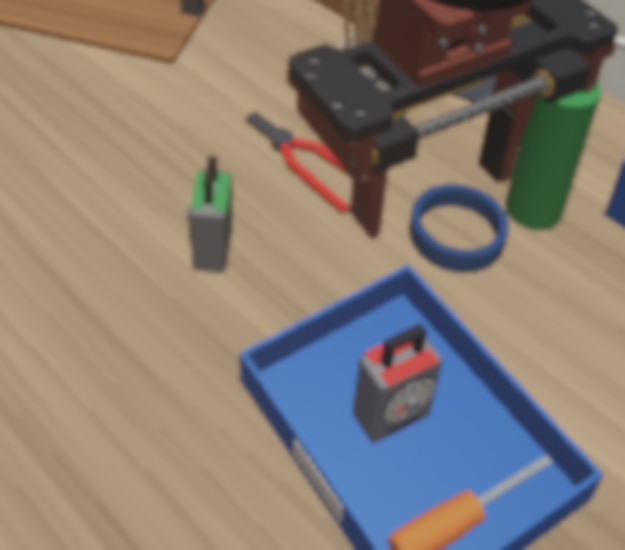

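```bash
python3 - <<'E'
from h import *
a=np.deg2rad(-49.7);x=np.array([np.cos(a),np.sin(a)]);y=np.array([-x[1],x[0]])
for n in('top','side'):
    D=np.load('/tmp/%s.npz'%n);P=D['P'];d=P[...,:2]-[.479,-.1245];X=d@x*1000;Y=d@y*1000
    m=(np.abs(X)<35)&(np.abs(Y)<35)&(P[...,2]>.025)&(P[...,2]<.06)
    for v,lab in((X,'X'),(Y,'Y')): print(n,lab,m.sum(),np.percentile(v[m],[0,10,50,90,100]).round(1))
    k=m&(X<-19);print('knob',k.sum(),Y[k].mean().round(1),P[k][:,2].round(3),D['im'][k][:6].tolist())
E
python3 -m jog '[[[0,0,7],[0,20,0],1],[[0,0,7],[1,27,0],1],[[0,0,7],[2,27,0],1],[[0,0,7],[2,27,0],1],[[0,0,7],[2,27,0],1]]'
python3 -m jog '[[[0,0,7],[2,27,0],1],[[0,0,7],[2,27,0],1],[[0,0,7],[2,20,0],1],[[-5,-4.3,0],[0,11,-6],1],[[-5,-4.3,0],[0,0,-6],1]]'
python3 -m jog '[[[-5,-4.3,0],[0,0,-6],1],[[-5,-4.3,0],[0,0,-6],1],[[-5,-4.3,0],[0,0,-6],1],[[-5.5,-4.4,0],[0,0,-5],1],[[0,0,0],[0,0,0],1]]'
python3 - <<'E'
from h import *
o=env.observe();M=R.from_euler('xyz',o['orientation'],degrees=True).as_matrix();print(M[:,2],M[:,1],o['q'])
E
```

```text
top X 15 [-21.1 -20.  -17.2 -15.6 -14.8]
top Y 15 [-22.1 -19.6   1.3  14.9  23.4]
knob 3 2.6 [0.051 0.05  0.045] [[90, 99, 106], [99, 107, 115], [91, 102, 108]]
side X 184 [-23.8 -14.    1.5  14.7  15.6]
side Y 184 [-30.7 -29.2 -27.9   0.3  23.4]
knob 5 -2.5 [0.051 0.051 0.051 0.05  0.046] [[114, 133, 147], [117, 130, 142], [111, 123, 136], [102, 116, 129], [97, 115, 130]]
time_s: 6.78
tool_pos: [0.4761, -0.2151, 0.2191]
orientation: [-179.9, -0.1, 109.6]
wrist_force: [-0.5, 0.0, -0.4]
opening: 0.088
gripper_force: 0.0
time_s: 7.2
tool_pos: [0.484, -0.1306, 0.208]
orientation: [179.8, 13.4, 130.3]
wrist_force: [-0.3, -0.6, -0.6]
opening: 0.0876
gripper_force: 0.0
time_s: 7.62
tool_pos: [0.4767, -0.1361, 0.1877]
orientation: [-178.7, 32.2, 130.2]
wrist_force: [-0.2, 0.1, 0.3]
opening: 0.0879
gripper_force: 0.0
[ 0.32611239 -0.42152116 -0.84615047] [ 0.77112826  0.6363713  -0.01981857] [ -0.77389384   7.64486487 126.94297476 -48.44607188  33.87230231
  -2.23558562]
```

```bash

python3 -m jog '[[[-3,-2.5,0],[3,0,0],1],[[-3,-2.5,0],[3,0,0],1],[[0,0,0],[3,1,0],1],[[0,0,0],[0,0,0],1]]'
python3 - <<'E'
from h import *
o=env.observe();M=R.from_euler('xyz',o['orientation'],degrees=True).as_matrix();print(M[:,2],M[:,1],o['q'])
D=np.array([[.763,.647,0]]);x=np.array([.647,-.763,0]);z=.643*x-np.array([0,0,.766]);y=np.array([.763,.647,0])
for sg in(1,-1):
    T=np.c_[np.cross(sg*y,z),sg*y,z];print('turn',R.from_matrix(T@M.T).as_rotvec(degrees=True).round(1))
print('shift mm',((np.array([.487,-.134,.048])-o['tool_pos'])*1000).round(1))
E
```

```text
time_s: 7.95
tool_pos: [0.4886, -0.1358, 0.1898]
orientation: [-178.7, 39.5, 130.3]
wrist_force: [1.2, -0.5, 1.0]
opening: 0.0877
gripper_force: 0.0
[ 0.3929522  -0.49992019 -0.77179555] [ 0.77234915  0.63494197 -0.01804106] [  3.54059275   9.72986528 129.01993033 -65.61159427  35.06441213
  17.57097111]
turn [ 0.2 -1.1  0.9]
turn [  72.8  -89.1 -138.4]
shift mm [  -1.6    1.8 -141.8]
```

```bash

python3 -m jog '[[[0.2,-1,0.9],[-2,2,-20],1],[[0,0,0],[0,0,-30],1],[[0,0,0],[0,0,-30],1],[[0,0,0],[0,0,-25],1],[[0,0,0],[0,0,-15],1]]'
python3 -m jog '[[[0,0,0],[0,0,-12],1],[[0,0,0],[0,0,-8],1],[[0,0,0],[0,0,0],1]]'
python3 - <<'E'
from h import *
o=env.observe();M=R.from_euler('xyz',o['orientation'],degrees=True).as_matrix();print(M[:,2],M[:,1],o['q'])
print('shift mm',((np.array([.487,-.134,.048])-o['tool_pos'])*1000).round(1))
E
```

```text
time_s: 8.37
tool_pos: [0.4963, -0.1171, 0.1096]
orientation: [-177.7, 36.7, 130.1]
wrist_force: [-0.5, -0.4, 0.8]
opening: 0.0878
gripper_force: 0.0
time_s: 8.62
tool_pos: [0.4983, -0.1131, 0.098]
orientation: [-177.3, 36.2, 130.1]
wrist_force: [-0.6, -0.4, 0.2]
opening: 0.088
gripper_force: 0.0
[ 0.34347348 -0.48170678 -0.80621619] [ 0.78247936  0.62151657 -0.0379896 ] [  5.74941282  22.50943788 128.24145856 -74.97819992  32.13171262
  33.41142703]
shift mm [-11.3 -20.9 -50. ]
```

q4 is at its limit, so leaning 40° isn't possible at this yaw. I'll grasp the timer vertically, turn it to face the robot, set it down and regrasp it with the lean.

```bash

python3 -m jog '[[[0,0,0],[0,0,25],1],[[0,0,0],[0,0,35],1],[[0,0,0],[0,0,35],1],[[0,0,0],[0,0,0],1]]'
python3 -m jog '[[[5,4.3,0],[0,0,0],1],[[5,4.3,0],[0,0,0],1],[[5,4.3,0],[0,0,0],1],[[5,4.3,0],[0,0,0],1],[[0,0,0],[0,0,0],1]]'
cat > st.py <<'E'
from h import *
import sys
# args: tcp x y z, timer yaw, lean
X,Y,Z,yaw,lean=map(float,sys.argv[1:6])
o=env.observe();M=R.from_euler('xyz',o['orientation'],degrees=True).as_matrix()
a=np.deg2rad(yaw);l=np.deg2rad(lean);x=np.array([np.cos(a),np.sin(a),0]);y=np.array([-x[1],x[0],0]);z=np.sin(l)*x-np.array([0,0,np.cos(l)])
for sg in(1,-1):
    T=np.c_[np.cross(sg*y,z),sg*y,z];print('turn',R.from_matrix(T@M.T).as_rotvec(degrees=True).round(1))
print('shift mm',((np.array([X,Y,Z])-o['tool_pos'])*1000).round(1),'q',o['q'].round(1),'f',o['wrist_force'].round(1))
E
python3 st.py .479 -.1245 .043 -49.7 0
```

```text
time_s: 8.95
tool_pos: [0.5012, -0.1127, 0.1999]
orientation: [-177.9, 36.5, 129.8]
wrist_force: [1.6, -1.1, 0.4]
opening: 0.088
gripper_force: 0.0
time_s: 9.37
tool_pos: [0.4988, -0.1173, 0.1942]
orientation: [-176.6, 15.9, 129.9]
wrist_force: [1.1, -0.6, 0.7]
opening: 0.0881
gripper_force: 0.0
turn [14.4  7.7  0.9]
turn [  11.9  -22.4 -177.3]
shift mm [ -19.8   -7.2 -151.2] q [ -5.7  10.9 114.7 -18.7  46.9 -33.1] f [ 1.1 -0.6  0.7]
```

```bash

python3 -m jog '[[[5,2.6,0.3],[-7,-2,0],1],[[5,2.6,0.3],[-7,-3,0],1],[[4.4,2.5,0.3],[-6,-2,0],1],[[0,0,0],[0,0,0],1],[[0,0,0],[0,0,0],1]]'
python3 st.py .479 -.1245 .043 -49.7 0
```

```text
time_s: 9.78
tool_pos: [0.4747, -0.1244, 0.1913]
orientation: [-179.5, 0.1, 130.2]
wrist_force: [-0.1, 0.1, -0.6]
opening: 0.0877
gripper_force: 0.0
turn [ 0.4 -0.3  0.1]
turn [  -0.4   -0.6 -179.9]
shift mm [ 4.300e+00 -1.000e-01 -1.483e+02] q [-15.8  13.1 110.   -0.5  57.  -55.6] f [-0.1  0.1 -0.6]
```

```bash

python3 -m jog '[[[0.4,-0.3,0],[4,0,-25],1],[[0,0,0],[0,0,-35],1],[[0,0,0],[0,0,-35],1],[[0,0,0],[0,0,-30],1],[[0,0,0],[0,0,-15],1]]'
python3 -m jog '[[[0,0,0],[0,0,-8],1],[[0,0,0],[0,0,0],1],[[0,0,0],[0,0,0],0],[[0,0,0],[0,0,0],-0.5],[[0,0,0],[0,0,0],-1]]' 25
python3 -m jog '[[[0,0,0],[0,0,0],-1],[[0,0,0],[0,0,0],-1],[[0,0,0],[0,0,0],-1],[[0,0,0],[0,0,0],-1]]'
python3 st.py .479 -.1245 .043 -49.7 0
```

```text
time_s: 10.2
tool_pos: [0.4764, -0.1214, 0.0487]
orientation: [-180.0, -0.2, 130.5]
wrist_force: [-0.8, -0.1, 0.0]
opening: 0.0878
gripper_force: 0.0
time_s: 10.62
tool_pos: [0.4807, -0.1232, 0.0454]
orientation: [179.7, 0.0, 130.4]
wrist_force: [0.8, 0.8, 0.3]
opening: 0.0714
gripper_force: 0.0
time_s: 10.95
tool_pos: [0.4802, -0.1234, 0.0448]
orientation: [179.7, -0.0, 130.4]
wrist_force: [-1.2, -0.7, 6.6]
opening: 0.056
gripper_force: 25.0
turn [-0.2  0.2 -0.1]
turn [ -0.3  -0.3 179.9]
shift mm [-1.2 -1.1 -1.8] q [-15.9  27.1 114.8   0.4  38.  -56.7] f [-1.2 -0.7  6.6]
```

```bash

python3 -m jog '[[[0,0,0],[0,0,15],-1],[[0,0,6],[0,10,15],-1],[[0,0,6],[0,16,0],-1],[[0,0,6],[0,16,0],-1],[[0,0,6],[0,16,0],-1]]'
python3 -m jog '[[[0,0,6],[0,16,0],-1],[[0,0,6],[0,16,0],-1],[[0,0,6],[0,16,0],-1],[[0,0,6],[0,16,0],-1],[[0,0,6],[0,12,0],-1]]'
python3 -m jog '[[[0,0,6],[0,8,0],-1],[[0,0,0],[0,0,0],-1],[[0,0,0],[0,0,-12],-1],[[0,0,0],[0,0,-10],-1],[[0,0,0],[0,0,0],-1]]'
python3 st.py .48 .02 .0450 10 0
```

```text
time_s: 11.37
tool_pos: [0.4796, -0.0647, 0.0743]
orientation: [179.8, -0.1, 154.7]
wrist_force: [0.6, 0.1, -2.4]
opening: 0.0556
gripper_force: 25.0
time_s: 11.78
tool_pos: [0.4793, 0.0119, 0.0739]
orientation: [179.8, -0.1, -175.3]
wrist_force: [-0.9, -0.3, -0.9]
opening: 0.0556
gripper_force: 25.0
time_s: 12.2
tool_pos: [0.4782, 0.0185, 0.0504]
orientation: [179.8, -0.3, -169.7]
wrist_force: [-0.0, 0.9, -1.8]
opening: 0.056
gripper_force: 25.0
turn [-0.2 -0.3 -0.3]
turn [  0.5  -0.3 179.7]
shift mm [ 1.8  1.5 -5.4] q [  0.7  25.6 116.5   0.3  38.2 -99.9] f [-0.   0.9 -1.8]
```

```bash

python3 -m jog '[[[0,0,0],[0,0,-3],-1],[[0,0,0],[0,0,-2],-1],[[0,0,0],[0,0,-1],-1],[[0,0,0],[0,0,0],-0.2],[[0,0,0],[0,0,0],0.3]]'
python3 -m jog '[[[0,0,0],[0,0,0],0.7],[[0,0,0],[0,0,0],1],[[0,0,0],[0,0,0],1],[[0,0,0],[0,0,10],1],[[0,0,0],[0,0,10],1]]'
python3 st.py .490 .0210 .048 10 40
```

```text
time_s: 12.62
tool_pos: [0.4799, 0.0188, 0.0463]
orientation: [179.8, -0.1, -169.6]
wrist_force: [-0.4, -1.4, 0.1]
opening: 0.057
gripper_force: 0.2
time_s: 13.03
tool_pos: [0.4792, 0.019, 0.0666]
orientation: [179.8, -0.2, -169.6]
wrist_force: [-0.0, -0.1, -0.3]
opening: 0.0859
gripper_force: 0.0
turn [  6.9 -39.6  -0.5]
turn [-60.2 -11.2 168.9]
shift mm [ 10.8   2.  -18.6] q [  0.7  23.9 116.1   0.3  40.2 -99.9] f [-0.  -0.1 -0.3]
```

```bash
cat > ik.py <<'E'
from h import *
from scipy.optimize import least_squares
rz=lambda t:R.from_euler('z',t,degrees=True).as_matrix();ry=lambda t:R.from_euler('y',t,degrees=True).as_matrix()
D=[([71.161,24.242,93.386,0,62.372],[.191,.595,.193]),([-15.8,13.1,110,-.5,57],[.4747,-.1244,.1913]),([-15.9,27.1,114.8,.4,38],[.4802,-.1234,.0448]),([.7,25.6,116.5,.3,38.2],[.4782,.0185,.0504]),
([-5.7,10.9,114.7,-18.7,46.9],[.4988,-.1173,.1942]),([5.749,22.509,128.241,-74.978,32.132],[.4983,-.1131,.098]),([3.54,9.73,129.02,-65.61,35.06],[.4886,-.1358,.1898]),([-.774,7.645,126.943,-48.446,33.872],[.4767,-.1361,.1877])]
def fk(p,q):
    a,d,L1,L2,e,L=p;F=ry(q[1]+q[2])
    w=np.array([a,0,d])+ry(q[1])@[0,0,L1]+F@[e,0,L2]
    ax=F@rz(q[3])@ry(q[4])@[0,0,1]
    return rz(q[0])@(w+L*ax),rz(q[0])@ax
f=least_squares(lambda p:np.concatenate([fk(p,q)[0]-t for q,t in D]),[0,.4,.4,.4,0,.25]);p=f.x
lo=[-172,-51.8,4.9,-75.1,6.2];hi=[172,121,147.9,255,154]
def ik(pos,ax):
    g=least_squares(lambda q:np.r_[fk(p,q)[0]-pos,.3*(fk(p,q)[1]-ax)],[np.degrees(np.arctan2(pos[1],pos[0])),20,100,0,45],bounds=(lo,hi),x_scale=30)
    return g.x.round(1),(1000*np.abs(g.fun).max()).round(1)
if __name__=='__main__':
    print(p.round(3),np.abs(f.fun).max().round(4))
    def ax(yaw,l): yaw,l=np.radians([yaw,l]);return np.array([np.sin(l)*np.cos(yaw),np.sin(l)*np.sin(yaw),-np.cos(l)])
    for l in(30,35,40):
        for r in(.48,.55,.62,.68): print('bench',l,r,*ik([r,0,.048],ax(0,l)))
        for x,z in((-.035,.19),(-.085,.2),(-.13,.2)):
            t=np.array([.648,.217])+np.array([.884,.468])*(x+.012)
            print('hook',l,x,*ik([*t,z],ax(27.9,l)))
E
python3 ik.py
```

```text
[0.013 0.297 0.546 0.474 0.073 0.317] 0.0121
bench 30 0.48 [  0.   19.9 131.1  -0.    6.2] 33.8
bench 30 0.55 [ -0.   24.8 124.3   0.    6.2] 24.5
bench 30 0.62 [ -0.   29.4 117.4   0.    6.2] 13.6
bench 30 0.68 [  0.   33.1 111.5  -0.    6.2] 3.5
hook 30 -0.035 [ 15.2  17.8 110.7  16.5  22.9] 0.0
hook 30 -0.085 [ 13.8  12.8 116.2  18.4  22.8] 0.0
hook 30 -0.13 [ 12.2   9.  121.2  21.1  22. ] 0.0
bench 35 0.48 [  0.   18.5 131.3  -0.    6.2] 50.0
bench 35 0.55 [  0.   23.8 124.3  -0.    6.2] 41.8
bench 35 0.62 [  0.   28.6 117.3  -0.    6.2] 31.7
bench 35 0.68 [  0.   32.5 111.3  -0.    6.2] 22.1
hook 35 -0.035 [ 14.5  17.3 114.1  28.5  16.1] 0.0
hook 35 -0.085 [ 13.   12.4 119.5  31.6  16.3] 0.0
hook 35 -0.13 [ 11.3   8.6 124.5  36.4  16. ] 0.0
bench 40 0.48 [ -0.   17.  131.6   0.    6.2] 64.8
bench 40 0.55 [ -0.   22.8 124.3   0.    6.2] 57.8
bench 40 0.62 [  0.   27.9 117.2  -0.    6.2] 48.5
bench 40 0.68 [  0.   31.9 111.1  -0.    6.2] 39.3
hook 40 -0.035 [ 13.9  17.3 117.4  55.9  10.8] 0.0
hook 40 -0.085 [ 12.2  12.4 122.8  59.7  11.6] 0.0
hook 40 -0.13 [ 10.4   8.8 127.7  66.8  12.2] 0.0
```

```bash
python3 - <<'E'
from ik import *
def ax(yaw,l): yaw,l=np.radians([yaw,l]);return np.array([np.sin(l)*np.cos(yaw),np.sin(l)*np.sin(yaw),-np.cos(l)])
for yaw in(50,65,80,90):
    for z in(.048,.15):
        c=np.radians(yaw);print(yaw,z,*ik([.48+.011*np.cos(c),.02+.011*np.sin(c),z],ax(yaw,35)))
for yaw in (60,45,35): print('mid',yaw,*ik([.52,.1,.2],ax(yaw,35)))
E
```

```text
50 0.048 [-16.7  29.  129.1  79.8  32.4] 0.0
50 0.15 [-16.7  14.4 127.1  57.8  38.5] 0.0
65 0.048 [-18.3  30.6 123.9  62.8  39.8] 0.0
65 0.15 [-18.3  17.5 122.   49.9  48.2] 0.0
80 0.048 [-18.2  32.6 118.3  50.3  47.5] 0.0
80 0.15 [-18.2  20.8 116.6  42.7  56.9] 0.0
90 0.048 [-17.4  34.  114.6  43.6  52.5] 0.0
90 0.15 [-17.4  22.8 112.9  38.2  62.1] 0.0
mid 60 [ -7.6  12.3 119.7  48.8  44.8] 0.0
mid 45 [ -4.2   8.8 124.3  51.8  33.6] 0.0
mid 35 [ -0.7   6.8 126.7  50.8  25.5] 0.0
```

```bash

python3 -m jog '[[[0,0,0],[0,0,30],1],[[0,0,0],[0,0,35],1],[[0,0,-5],[0,0,10],1],[[0,0,-7],[0,0,0],1],[[0,0,-7],[0,0,0],1]]' >/dev/null
python3 -m jog '[[[0,0,-7],[0,0,0],1],[[0,0,-7],[0,0,0],1],[[0,0,-7],[0,0,0],1],[[0,0,-7],[0,0,0],1],[[0,0,-7],[0,0,0],1]]' >/dev/null
python3 -m jog '[[[0,0,-7],[0,0,0],1],[[0,0,-7],[0,0,0],1],[[0,0,-7],[0,0,0],1],[[0,0,-7],[0,0,0],1],[[0,0,-7],[0,0,0],1]]' >/dev/null
python3 -m jog '[[[0,0,-7],[0,0,0],1],[[0,0,-7],[0,0,0],1],[[0,0,-7],[0,0,0],1],[[0,0,-7],[0,0,0],1],[[0,0,-7],[0,0,0],1]]' >/dev/null
python3 -m jog '[[[0,0,-7],[0,0,0],1],[[0,0,-7],[0,0,0],1],[[0,0,-7],[0,0,0],1],[[0,0,-7],[0,0,0],1],[[0,0,-7],[0,0,0],1]]'
python3 -m jog '[[[0,0,-7],[0,0,0],1],[[0,0,-7],[0,0,0],1],[[0,0,-7],[0,0,0],1],[[0,0,0],[0,0,0],1]]'
python3 - <<'E'
from h import *
# timer pose check
for n in('top','side'):
    s=snap(n);P=cloud(s);d=np.hypot(P[...,0]-.48,P[...,1]-.019)
    hsv=cv2.cvtColor(s['image'],cv2.COLOR_BGR2HSV);g=cv2.inRange(hsv,(45,80,40),(85,255,255))>0
    m=(d<.045)&(P[...,2]>.072)&(P[...,2]<.088)
    print(n,m.sum(),(m&g).sum(),cv2.minAreaRect((P[m][:,:2]*1000).astype(np.float32)) if m.sum()>5 else '')
E
python3 st.py .48 .019 .043 10 0
```

```text
time_s: 15.12
tool_pos: [0.4799, 0.019, 0.1423]
orientation: [179.7, -0.2, 31.1]
wrist_force: [-0.1, -0.1, 0.4]
opening: 0.088
gripper_force: 0.0
time_s: 15.45
tool_pos: [0.48, 0.019, 0.1423]
orientation: [179.8, -0.2, 10.2]
wrist_force: [0.3, -0.1, 0.3]
opening: 0.0879
gripper_force: 0.0
top 0 0 
side 223 77 ((477.4112243652344, 17.47874641418457), (32.07893371582031, 55.299373626708984), 11.683478355407715)
turn [ -0.3   0.3 179.4]
turn [ 0.2  0.2 -0.6]
shift mm [  0.1   0.1 -98.9] q [  1.   16.3 113.8  -0.3  49.7  80.5] f [ 0.6 -0.  -0.6]
```

```bash

python3 -m jog '[[[0,0,0],[0,0,-25],1],[[0,0,0],[0,0,-30],1],[[0,0,0],[0,0,-25],1],[[0,0,0],[0,0,-12],1],[[0,0,0],[0,0,-5],1]]' >/dev/null
python3 -m jog '[[[0,0,0],[0,0,0],0],[[0,0,0],[0,0,0],-0.5],[[0,0,0],[0,0,0],-1],[[0,0,0],[0,0,0],-1],[[0,0,0],[0,0,0],-1]]' 25
python3 -m jog '[[[0,0,0],[0,0,0],-1],[[0,0,0],[0,0,8],-1],[[0,0,5],[0,0,10],-1],[[0,0,6.5],[0,0,0],-1],[[0,0,6.5],[0,0,0],-1]]'
python3 -m jog '[[[0,0,6.5],[0,0,0],-1],[[0,0,6.5],[0,0,0],-1],[[0,0,6.5],[0,0,0],-1],[[0,0,6.5],[0,0,0],-1],[[0,0,6.5],[0,0,0],-1]]'
python3 -m jog '[[[0,0,6.5],[0,0,0],-1],[[0,0,5],[0,0,0],-1],[[0,0,3],[0,0,-7],-1],[[0,0,0],[0,0,-8],-1],[[0,0,0],[0,0,0],-1]]'
python3 st.py .48 .019 .0455 75 0
```

```text
time_s: 16.38
tool_pos: [0.4804, 0.019, 0.045]
orientation: [179.8, -0.2, 10.4]
wrist_force: [-0.8, -0.3, -0.7]
opening: 0.0583
gripper_force: 0.0
time_s: 16.8
tool_pos: [0.4801, 0.019, 0.0631]
orientation: [179.8, -0.2, 28.7]
wrist_force: [-0.5, 0.7, -1.6]
opening: 0.056
gripper_force: 25.0
time_s: 17.22
tool_pos: [0.4795, 0.019, 0.0626]
orientation: [179.8, -0.1, 61.2]
wrist_force: [0.0, 0.8, -2.0]
opening: 0.0556
gripper_force: 25.0
time_s: 17.63
tool_pos: [0.4787, 0.0189, 0.0463]
orientation: [179.9, -0.1, 75.3]
wrist_force: [-0.7, 0.6, -1.9]
opening: 0.0558
gripper_force: 25.0
turn [-2.000e-01 -1.000e-01  1.797e+02]
turn [-0.1  0.1 -0.3]
shift mm [ 1.3  0.1 -0.8] q [8.000e-01 2.600e+01 1.168e+02 1.000e-01 3.710e+01 1.540e+01] f [-0.7  0.6 -1.9]
```

```bash

python3 -m jog '[[[0,0,0],[0,0,-1.5],-1],[[0,0,0],[0,0,0],-0.2],[[0,0,0],[0,0,0],0.3],[[0,0,0],[0,0,0],0.7],[[0,0,0],[0,0,0],1]]'
python3 -m jog '[[[0,0,0],[0,0,0],1],[[0,0,0],[0,0,0],1],[[0,0,0],[0,0,20],1],[[0,0,0],[0,0,30],1],[[0,0,0],[0,0,30],1]]'
python3 -m jog '[[[5,-1.3,0],[0,0,0],1],[[5,-1.3,0],[0,0,0],1],[[5,-1.3,0],[0,0,0],1],[[5,-1.3,0],[0,0,0],1],[[5,-1.3,0],[0,0,0],1]]'
python3 -m jog '[[[5,-1.3,0],[0,0,0],1],[[3.8,-1.3,0],[0,0,0],1],[[0,0,0],[0,0,0],1],[[0,0,0],[0,0,0],1]]'
python3 st.py .4825 .0295 .048 75 35
```

```text
time_s: 18.05
tool_pos: [0.48, 0.0189, 0.0459]
orientation: [179.7, -0.1, 75.4]
wrist_force: [-0.2, 0.2, -0.3]
opening: 0.0672
gripper_force: 0.0
time_s: 18.47
tool_pos: [0.4787, 0.0189, 0.1259]
orientation: [179.9, -0.1, 75.4]
wrist_force: [1.0, -0.2, 0.0]
opening: 0.0876
gripper_force: 0.0
time_s: 18.88
tool_pos: [0.4805, 0.0188, 0.1267]
orientation: [179.6, -26.2, 75.5]
wrist_force: [-0.0, 0.6, -0.6]
opening: 0.0879
gripper_force: 0.0
time_s: 19.22
tool_pos: [0.4793, 0.0181, 0.125]
orientation: [179.6, -35.0, 75.4]
wrist_force: [-0.3, -0.1, 0.4]
opening: 0.0882
gripper_force: 0.0
turn [-27.  -99.5 147.2]
turn [ 0.1  0.3 -0.1]
shift mm [  3.2  11.4 -77. ] q [-23.1  22.9 118.6  44.9  53.6 -40.7] f [-0.3 -0.1  0.4]
```

Tilt reached. Descend and grip firmly.

```bash

python3 -m jog '[[[0,0,0],[3,11,-10],1],[[0,0,0],[0,0,-20],1],[[0,0,0],[0,0,-20],1],[[0,0,0],[0,0,-15],1],[[0,0,0],[0,0,-8],1]]'
python3 -m jog '[[[0,0,0],[0,0,-4],1],[[0,0,0],[0,0,0],1],[[0,0,0],[0,0,0],0],[[0,0,0],[0,0,0],-0.5],[[0,0,0],[0,0,0],-1]]' 40
python3 -m jog '[[[0,0,0],[0,0,0],-1],[[0,0,0],[0,0,0],-1],[[0,0,0],[0,0,0],-1],[[0,0,0],[0,0,0],-1]]'
python3 st.py .4825 .0295 .048 75 35
python3 - <<'E'
from h import *
s=snap('side','side2')
cv2.imwrite('pics/side2c.png',cv2.resize(s['image'][100:340,170:420],None,fx=2.4,fy=2.4,interpolation=cv2.INTER_CUBIC))
E
```

```text
time_s: 19.63
tool_pos: [0.4823, 0.0309, 0.0517]
orientation: [179.5, -35.0, 75.7]
wrist_force: [-1.1, 0.4, -0.3]
opening: 0.0876
gripper_force: 0.0
time_s: 20.05
tool_pos: [0.4832, 0.0298, 0.0493]
orientation: [179.3, -35.1, 75.7]
wrist_force: [0.2, 0.1, 0.0]
opening: 0.0714
gripper_force: 0.0
time_s: 20.38
tool_pos: [0.483, 0.0298, 0.0489]
orientation: [179.4, -35.1, 75.6]
wrist_force: [1.0, -1.3, 3.3]
opening: 0.0554
gripper_force: 40.0
turn [-27.1 -99.5 146.9]
turn [ 0.   0.5 -0.3]
shift mm [-0.5 -0.3 -0.9] q [-21.7  31.9 119.8  52.3  46.3 -50.3] f [ 1.  -1.3  3.3]
```

View pics/side2c.png

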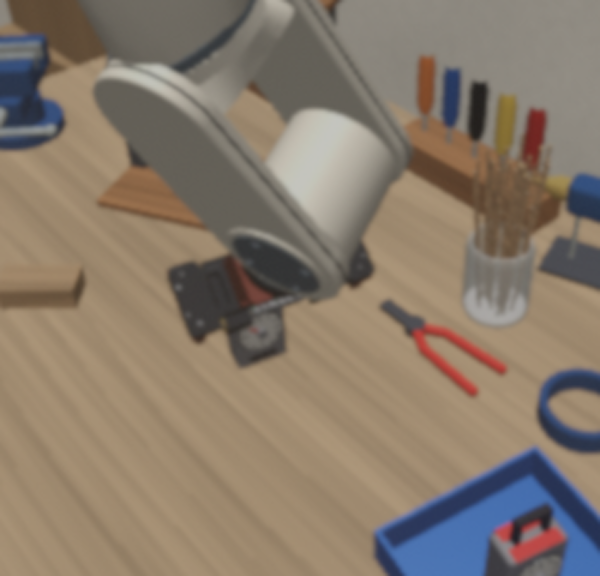

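```bash

python3 -m jog '[[[0,0,0],[0,0,15],-1],[[0,0,0],[0,0,30],-1],[[0,0,0],[0,0,35],-1],[[0,0,0],[0,0,35],-1],[[0,0,0],[0,0,28],-1]]'
python3 -m jog '[[[0,0,-3],[5,8,0],-1],[[0,0,-4],[8,12,0],-1],[[0,0,-4],[8,12,0],-1],[[0,0,-4],[8,12,0],-1],[[0,0,-4],[8,12,0],-1]]'
python3 -m jog '[[[0,0,-4],[8,12,0],-1],[[0,0,-4],[8,12,0],-1],[[0,0,-4],[8,12,0],-1],[[0,0,-4],[8,12,0],-1],[[0,0,-4],[8,12,0],-1]]'
python3 st.py .5786 .1806 .1919 27.9 35
```

```text
time_s: 20.85
tool_pos: [0.4824, 0.0298, 0.1933]
orientation: [179.4, -35.1, 75.6]
wrist_force: [1.2, -0.8, -2.0]
opening: 0.0552
gripper_force: 40.0
time_s: 21.27
tool_pos: [0.5194, 0.0862, 0.1912]
orientation: [179.5, -35.1, 56.4]
wrist_force: [-0.8, 0.1, -1.7]
opening: 0.0555
gripper_force: 40.0
time_s: 21.68
tool_pos: [0.5592, 0.1463, 0.1911]
orientation: [179.5, -35.1, 36.4]
wrist_force: [-0.5, 0.3, -2.0]
opening: 0.0554
gripper_force: 40.0
turn [-84.7 -52.3 141.6]
turn [ 0.3  0.3 -8.2]
shift mm [19.4 34.3  0.8] q [  3.   11.3 123.3  51.9  23.1  12.2] f [-0.5  0.3 -2. ]
```

```bash

python3 -m jog '[[[0,0,-3],[7,12,0],-1],[[0,0,-3],[7,12,0],-1],[[0.3,0.3,-2],[5,10,1],-1],[[0,0,0],[0,0,0],-1],[[0,0,0],[0,0,0],-1]]'
python3 st.py .5786 .1806 .1919 27.9 35
python3 - <<'E'
from h import *
for n in('top','side'):
    s=snap(n,n+'3');P=cloud(s);hsv=cv2.cvtColor(s['image'],cv2.COLOR_BGR2HSV)
    m=(cv2.inRange(hsv,(20,110,90),(36,255,255))>0)&(np.hypot(P[...,0]-.626,P[...,1]-.205)<.05)&(P[...,2]>.2)&(P[...,2]<.26)
    print(n,m.sum(),P[m].mean(0) if m.any() else '')
    if n=='side': cv2.imwrite('pics/side3c.png',cv2.resize(s['image'][60:260,170:370],None,fx=3,fy=3,interpolation=cv2.INTER_CUBIC))
E
```

```text
time_s: 22.1
tool_pos: [0.5779, 0.1806, 0.192]
orientation: [179.9, -34.9, 28.5]
wrist_force: [-0.3, -1.1, -1.5]
opening: 0.0555
gripper_force: 40.0
turn [-90.7 -48.5 147.1]
turn [ 0.1 -0.  -0.6]
shift mm [ 0.7 -0.  -0.1] q [ 10.6  12.4 121.6  39.4  16.   36.8] f [-0.3 -1.1 -1.5]
top 49 [0.62667757 0.20518666 0.23351823]
side 0
```

View pics/side3c.png

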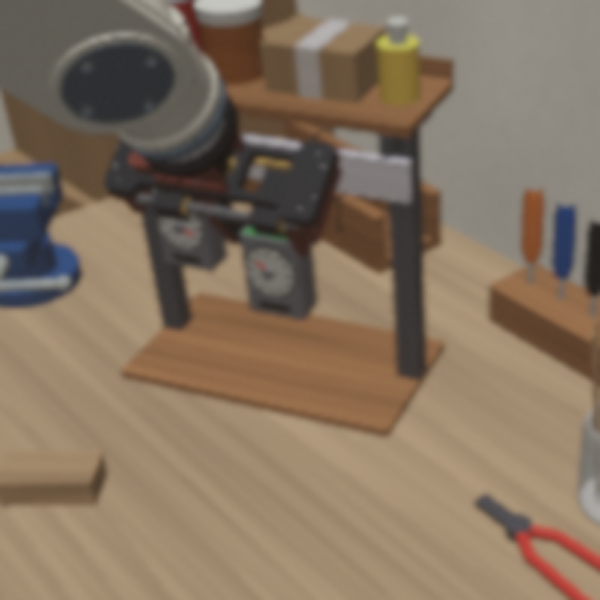

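The side view shows the timer held upright, dial outward (crop (275,275)), in front of the free hook and below the shelf. I'll slide it in slowly and watch the force.

```bash

python3 -m jog '[[[0,0,-0.6],[7,3.5,0],-1],[[0,0,0],[7,3.7,0],-1],[[0,0,0],[7,3.7,0],-1],[[0,0,0],[7,3.7,0],-1],[[0,0,0],[0,0,0],-1]]'
python3 st.py .635 .2101 .1919 27.9 35
python3 -m jog '[[[0,0,0],[4,2.1,0],-1],[[0,0,0],[4,2.1,0],-1],[[0,0,0],[4,2.1,0],-1],[[0,0,0],[0,0,0],-1]]'
python3 st.py .635 .2101 .1919 27.9 35
```

```text
time_s: 22.62
tool_pos: [0.6085, 0.1948, 0.193]
orientation: [179.9, -35.1, 27.7]
wrist_force: [-0.0, 0.1, -1.8]
opening: 0.0554
gripper_force: 40.0
turn [  91.4   48.  -147.3]
turn [0.1 0.1 0.2]
shift mm [26.5 15.3 -1.1] q [ 12.   14.8 117.9  34.3  15.9  43.7] f [-0.   0.1 -1.8]
time_s: 22.95
tool_pos: [0.6195, 0.2012, 0.1928]
orientation: [179.9, -35.0, 27.7]
wrist_force: [-0.8, 0.7, -1.2]
opening: 0.0556
gripper_force: 40.0
turn [  91.4   48.  -147.3]
turn [0.1 0.1 0.2]
shift mm [15.5  8.9 -0.9] q [ 12.5  15.8 116.4  32.7  16.1  45.7] f [-0.8  0.7 -1.2]
```

```bash

python3 -m jog '[[[0,0,0],[5,3,0],-1],[[0,0,0],[5,3,0],-1],[[0,0,0],[5,3,0],-1],[[0,0,0],[0,0,0],-1]]'
python3 -m jog '[[[0,0,0],[0,0,-4],-1],[[0,0,0],[0,0,-3],-1],[[0,0,0],[0,0,-2],-1],[[0,0,0],[0,0,0],-1]]'
python3 st.py .635 .2101 .1804 27.9 35
python3 - <<'E'
from h import *
for n in('top','side'):
    s=snap(n,n+'4')
    if n=='top': cv2.imwrite('pics/top4c.png',cv2.resize(s['image'][120:220,170:270],None,fx=5,fy=5,interpolation=cv2.INTER_CUBIC))
E
```

```text
time_s: 23.28
tool_pos: [0.635, 0.2104, 0.193]
orientation: [179.9, -35.1, 27.8]
wrist_force: [-1.3, -0.1, -1.8]
opening: 0.0555
gripper_force: 40.0
time_s: 23.62
tool_pos: [0.633, 0.2097, 0.1826]
orientation: [180.0, -34.9, 27.7]
wrist_force: [-0.1, 0.8, -2.2]
opening: 0.0556
gripper_force: 40.0
turn [  91.2   48.  -147.4]
turn [ 0.1 -0.1  0.2]
shift mm [ 2.   0.4 -2.2] q [ 13.1  18.  115.   32.8  15.4  46.1] f [-0.1  0.8 -2.2]
```

View pics/top4c.png

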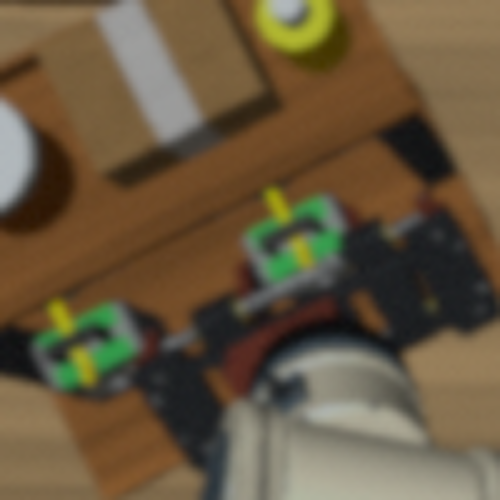

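The top view shows the yellow hook passing through the green timer's eye (crop (295,240)), centred and matching the neighbour at (85,350). Next I lower it until the hook takes the load.

```bash

python3 -m jog '[[[0,0,0],[0,0,-1],-1],[[0,0,0],[0,0,-1],-1],[[0,0,0],[0,0,0],-1]]'
python3 -m jog '[[[0,0,0],[0,0,-0.5],-1],[[0,0,0],[0,0,-0.5],-1],[[0,0,0],[0,0,0],-1]]'
python3 -m jog '[[[0,0,0],[0,0,-0.5],-1],[[0,0,0],[0,0,0],-1]]'
```

```text
time_s: 23.97
tool_pos: [0.6336, 0.2098, 0.1815]
orientation: [179.9, -35.0, 27.7]
wrist_force: [-0.3, 0.5, -2.8]
opening: 0.0553
gripper_force: 40.0
time_s: 24.22
tool_pos: [0.6337, 0.2098, 0.1805]
orientation: [179.9, -35.0, 27.7]
wrist_force: [-0.5, -0.7, -2.3]
opening: 0.0552
gripper_force: 40.0
time_s: 24.38
tool_pos: [0.6338, 0.2099, 0.1803]
orientation: [179.9, -35.0, 27.7]
wrist_force: [-1.1, -0.0, -0.4]
opening: 0.0553
gripper_force: 40.0
```

```bash

python3 -m jog '[[[0,0,0],[0,0,-0.7],-1],[[0,0,0],[0,0,0],-1]]'
python3 -m jog '[[[0,0,0],[0,0,0],-0.2],[[0,0,0],[0,0,0],0.3],[[0,0,0],[0,0,0],0.5],[[0,0,0],[0,0,0],0.8],[[0,0,0],[0,0,0],1]]' 5
python3 -m jog '[[[0,0,0],[0,0,0],1],[[0,0,0],[0,0,0],1],[[0,0,0],[-4,-2.1,0],1],[[0,0,0],[-8,-4.2,0],1],[[0,0,0],[-12,-6.3,0],1]]'
python3 -m jog '[[[0,0,0],[-17,-9,0],1],[[0,0,0],[-17,-9,0],1],[[0,0,0],[-17,-9,0],1],[[0,0,0],[-17,-9,0],1],[[0,0,0],[-17,-9,0],1]]'
python3 -m jog '[[[0,0,0],[-17,-9,0],1],[[0,0,0],[-17,-9,0],1],[[0,0,0],[-17,-9,0],1],[[0,0,0],[0,0,0],1],[[0,0,0],[0,0,0],1]]'
python3 -m jog '[[[0,0,0],[0,0,0],1],[[0,0,0],[0,0,0],1],[[0,0,0],[0,0,0],1],[[0,0,0],[0,0,0],1],[[0,0,0],[0,0,0],1]]' >/dev/null
python3 - <<'E'
from h import *
s=snap('top','top5');a=cv2.resize(s['image'][120:220,170:270],None,fx=3,fy=3,interpolation=cv2.INTER_CUBIC)
s2=snap('side','side5');b=cv2.resize(s2['image'][60:160,190:330],None,fx=3,fy=3,interpolation=cv2.INTER_CUBIC)
P=cloud(s)
for nm,c in(('green',(.625,.205)),('hung',(.566,.322))):
    m=(np.hypot(P[...,0]-c[0],P[...,1]-c[1])<.045)&(P[...,2]>.2)&(P[...,2]<.222)
    print(nm,m.sum(),np.median(P[m][:,2]),cv2.minAreaRect((P[m][:,:2]*1000).astype(np.float32)))
cv2.imwrite('pics/fin.png',np.hstack([a,b]))
E
```

```text
time_s: 24.55
tool_pos: [0.6341, 0.21, 0.18]
orientation: [179.9, -35.1, 27.7]
wrist_force: [-1.5, 0.4, 3.5]
opening: 0.0551
gripper_force: 40.0
time_s: 24.97
tool_pos: [0.6336, 0.2098, 0.1793]
orientation: [179.9, -35.0, 27.7]
wrist_force: [-0.1, 0.7, 0.9]
opening: 0.0736
gripper_force: 0.0
time_s: 25.38
tool_pos: [0.6099, 0.1973, 0.1795]
orientation: [179.9, -35.0, 27.8]
wrist_force: [-0.3, -0.6, 0.5]
opening: 0.0878
gripper_force: 0.0
time_s: 25.8
tool_pos: [0.5235, 0.1518, 0.1793]
orientation: [179.9, -35.0, 27.7]
wrist_force: [0.4, 0.5, 0.2]
opening: 0.0875
gripper_force: 0.0
time_s: 26.22
tool_pos: [0.4734, 0.1248, 0.1797]
orientation: [179.9, -35.0, 27.7]
wrist_force: [0.8, 0.1, 0.2]
opening: 0.088
gripper_force: 0.0
green 193 0.21133253562093013 ((629.19970703125, 207.3302459716797), (45.821067810058594, 56.959259033203125), 32.75385284423828)
hung 209 0.21127939327801104 ((569.1163940429688, 321.9154968261719), (45.37360763549805, 59.61887741088867), 23.201480865478516)
```

View pics/fin.png

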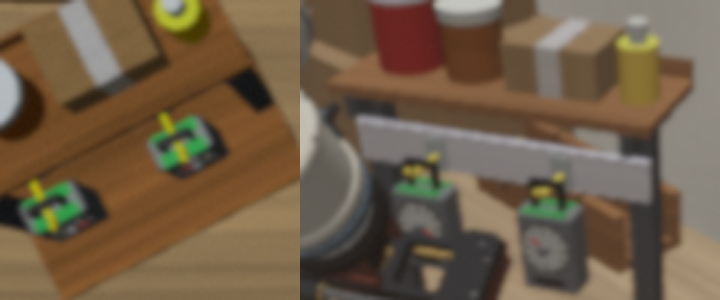

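Both timers hang at the same height with their dials outward, and the gripper is clear. I'll let it settle briefly, then hand in.

```bash
for i in 1 2 3 ; do python3 -m jog '[[[0,0,0],[0,0,0],1],[[0,0,0],[0,0,0],1],[[0,0,0],[0,0,0],1],[[0,0,0],[0,0,0],1],[[0,0,0],[0,0,0],1]]' >/dev/null; done
python3 -c "
from cell import env
print(env.hand_in())"
```

```text
the job is handed in; nothing more can be done
None
```

The job is handed in at about 28 s, with no verdict returned: the green-tagged timer hangs dial outward on the free hook, the red-tagged one stood in the tray when last checked, and the third timer still hangs.

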